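Unlock the bead cabinet and hold the key turned

ROBOT

A 6-joint arm with a two-finger parallel gripper is mounted at the origin on the work surface. World frame = base frame: x ahead of the robot, y to its left, z up, the work surface at z = 0. Lengths are in mm, angles in rad, forces in N, time in s.
With the tool pointing down it reaches from about 275 to 825 mm from the base axis. Payload 4.9 kg.
Tool frame: the origin (TCP) lies at the very end of the fingers, on their centre line; the grasp point (between the pads) lies 19 mm behind it; z points along the fingers, y is the line along which they close (so a half turn about z gives the same grasp; the last joint's range is limited). The gripper opens to 85 mm and grips with 20 to 120 N. Pads are 22 mm wide; open, the fingers measure 114 mm over their backs; the gripper's body (76 mm by 85 mm) begins 54 mm behind the grasp point. The pads swing forward as they close: fully open they stand 13 mm farther back than shut.
Start: joints at [-1.478, 0.326, -0.193, 1.052, 0, 1.437], TCP at [123.684, -535.93, 231.281] pointing down, gripper open.
Joint ranges: [-2.65, 2.65], [-0.97, 1.79], [-1.3, 1.35], [-1.93, 2.1], [-1.47, 1.37], [-3.14, 3.14]. Speed limits (rad/s): [2.57, 2.57, 3.14, 3.14, 3.14, 3.14].

INTERFACE

Orientations are given as [roll, pitch, yaw] about the fixed x, y, z axes, in that order (R = Rz(yaw) Ry(pitch) Rx(roll)).
In Python, from bench import bot, solve_ik, imaging gives the robot as it stands. Calls block until the motion is done:
- bot.move_ptp(position, orientation): joint-space move of the TCP to a pose.
- bot.movel(position, rot=None, max_speed=150, threshold=None): straight line of the TCP; rot=None keeps the orientation; max_speed is the mean speed in mm/s. With threshold (N) it stops when the force on the tool has changed by that much, and returns True; else False.
- bot.move_j(angles): joint-space move.
- bot.grip(opening, effort=None): opening from 0.0 (shut) to 1.0 (fully open); effort is the grip in N (None keeps the last); returns when the fingers have stopped.
- bot.dwell(seconds).
- solve_ik(position, orientation): joint angles nearest the present ones, or None.
- bot.get_state(): the state.
- imaging.capture(name): name is "scene" or "top" or "wrist"; returns the picture (480x640x3 uint8, blue, green, red); there is no depth.
- imaging.camera_model(name): a dict with "K" (3x3 intrinsics, pixels), "position" and "rotation" of the camera in the world. Camera axes: x right, y up, looking along -z (the intrinsics and any distortion apply to the point x, -y, -z); pixel columns grow to the right and rows downward; lengths in mm; the calibration is good to about 2 mm. The wrist camera is an equidistant fisheye: a pixel r from the principal point sees the ray r / f radians off the axis. A picture is of the moment at which its call begins: read the wrist's pose just before it. camera_model takes no time and is no camera call; for the wrist camera it gives the pose at the moment of the call.
A pose or a line that the arm cannot do raises bot.IKError and nothing moves.
- bot.sign_off(): hands the job in; it is judged then, once.
The state is a dict: "t": time; "qpos": joint angles; "joint_velocities": joint speeds; "effort": joint torques, N m; "tcp_pos": TCP position; "orientation": TCP orientation; "contact_force": force on the tool from outside, world axes, zero at the start; "wrist_torque": the same for the moment, N m; "opening": opening from 0.0 (shut) to 1.0 (fully open); "gripper_force": force on a finger pad.
Only numpy, scipy, OpenCV 4.12 (cv2) and the standard library are available. Lean on these libraries where they do the work, as an engineer would, in place of code of your own. Each camera call takes 0.05 s, during which the arm holds its last target. There are 200 camera calls.

TASK

The parts cabinet is locked: take the key out of the wooden tool block, push it all the way home in the keyway on top of the cabinet, pressing lightly and wiggling it to and fro past the sticky wafers, and turn it a quarter turn clockwise so that the door comes ajar. The lock springs back and draws the door shut again if the key is let go, so finish with the key still gripped and held fully turned; leave the other things on the table where they are.

Things in the scene. Friction and masses are not known exactly. Their poses are not given: they have to be found in the camera images.
- key: Key, 68 mm long, standing blade-down in the tool block; 30 g. Origin at the blade's tip, z up to the head, x across the blade's width. Steel blade 9 mm wide (x), 3 mm thick (y), 30 mm long, the last 4.5 mm a 45 degree V. Above it a black neck 13 x 8 mm, then a flat black head 26 mm wide (x), 10 mm thick (y), z 38 to 68 mm. It works either way round (half a turn about z makes no difference).
- key_shoulder (a point): Middle of the underside of the key's neck, 30 mm above the tip: this shoulder rests on the tool block's top at the start and on the lock's face when the key is home. Axes as the key's.
- key_grip (a point): On the key's axis in its head, 55 mm above the tip, 25 mm above the shoulder: pinch the head here across its 10 mm thickness, fingers pointing down (the tips then clear the block or the lock by 6 mm). Axes as the key's.
- tool_block: Fixed wooden tool block 50 x 150 mm, 42 mm tall; origin at the centre of its underside, z up. The key stands at y = -40 mm, blade 30 mm deep in a loose 5.5 x 11.5 mm slot, long side along the block's y. A bead reamer's grip 11 mm thick stands fixed at y = +55 mm, to 77 mm height.
- cabinet: Fixed grey plastic parts cabinet, 180 mm deep (x), 300 mm wide (y), 200 mm tall; origin at the centre of its underside, its swing door on the -x face.
- keyway_mouth (a point): Centre of the keyway's mouth, on the face of the round steel lock (33 mm across) in the cabinet's flat top: 203 mm above the table, 3 mm above the top. Axes as the cabinet's; does not turn with the plug. The keyway runs straight down, 10.6 mm long along x, 4.6 mm wide along y at the start (0.8 mm play each side of the blade, about 0.2 rad of twist each way), with a 1.5 mm bevel at its mouth.
- wafers (a point): In the keyway's axis 19 mm below its mouth, at the lower of two sticky wafers; the upper is 10 mm down. Straight pushing stalls on each even at 25 N. Rocking the plug 0.15 rad with the key draws the upper aside (clockwise from above) and the lower (anticlockwise); the blade then slips past. Press 5 to 8 N (more binds) and swing the hand 0.5 to 0.7 rad each way, to cover play and give.
- lock (a joint): Turn of the lock's plug in rad: 0 at rest, keyway along the cabinet's x; grows clockwise seen from above. It rocks only 0.3 rad each way until the key is within 2 mm of home, then turns to a stop at 1.57. A spring, 0.01 N m at 0 to 0.06 N m at the stop, turns it back when let go; the key cannot be drawn out while turned. By play and give the hand turns 0.2 to 0.3 rad further than the plug.
- cabinet_door (a joint): Swing door's angle in rad, 0 shut; hinged on the cabinet's +y side. A cam under the plug lets its catch go between 0.7 and 1.3 rad of turn; a sprung pin then pushes the door about 0.03 rad ajar (9 mm at its free edge). If the plug springs back, the cam draws the door shut.
- tweezers: Stainless steel tweezers lying on the table, 135 mm long along x, 16 mm wide, 8 mm tall; leave alone.
- bead_jar: Glass jar with a hard white lid, 68 mm across, 95 mm tall, standing; leave alone.
- bead_scoop: Yellow bead scoop, 120 mm long along x, 36 mm wide, 14 mm tall; leave alone.
- sorting_tray: Shallow white melamine sorting tray with four compartments, 110 x 160 mm, 16 mm tall; leave alone.

How it is judged (in metres and radians):
On the way, in this order (a step that is already met when the one before it is completed fails the run):
1. the key is lifted clear of the tool block in the fingers (z of key in the frame of tool_block above 0.047 m and contact force between the fingers and key above 2 N), for 0.2 s.
2. the key is fully home in the keyway before the quarter turn (horizontal distance between key and keyway_mouth below 0.004 m and z of key in the frame of keyway_mouth below -0.0275 m and value of joint lock below 0.5 rad), for 0.1 s.
At the end, for the whole second after the job is handed in: Through the last second the key is in the keyway to within 3.5 mm of home and upright within 0.12 rad, gripped by the fingers (over 2 N), the plug held turned beyond 1.2 rad (69 degrees), and the door ajar by more than 0.015 rad (value of joint lock above 1.2 rad and value of joint cabinet_door above 0.015 rad and horizontal distance between key and keyway_mouth below 0.004 m and z of key in the frame of keyway_mouth below -0.0265 m and angle between key's own z axis and vertical below 0.12 rad and contact force between the fingers and key above 2 N); the arm keeps its last pose, push and grip.
It fails at once if tweezers, jar, scoop or sorting tray moved more than 20 mm (distance of any of tweezers, bead_jar, bead_scoop, sorting_tray from where it was at the start of the episode above 0.02 m).
It also fails if it takes over 72 s, if anything falls off the work surface, if the arm or the gripper's body presses on something with over 40 N, if the wrist force passes 120 N, or if a joint passes its speed limit or range.

## Working session

There is one attempt and no reset: what is moved stays moved. The work goes in short steps, each a Python script; the robot and the scene stay as the last script left them, time stands still between calls to the robot, and variables do not carry over. Pictures are saved under pics/ and viewed, at most 10 in all, crops included, and the job is handed in when it is done.

```bash
mkdir -p pics; ls; python3 - <<'E'
from bench import bot, imaging
import cv2
for n in ("scene","top"):
    im=imaging.capture(n); cv2.imwrite(f"pics/{n}0.png",im)
    m=imaging.camera_model(n); print(n,{k:(v.tolist() if hasattr(v,'tolist') else v) for k,v in m.items()})
s=bot.get_state(); print(s)
E
```

```text
pics
scene {'K': [[539.9628617685028, 0.0, 313.39239710885727], [0.0, 539.9628617685028, 242.59682887534188], [0.0, 0.0, 1.0]], 'position': [461.4794425055297, -963.9496670324644, 978.7963426988268], 'rotation': [0.865866103197598, 0.010306350423050725, -0.08830950009784305]}
top {'K': [[483.93094281279144, 0.0, 323.2552868373068], [0.0, 483.93094281279144, 233.9582607035999], [0.0, 0.0, 1.0]], 'position': [303.8550947013907, 9.507853955480297, 1248.5936770376284], 'rotation': [0.19048634717587176, -0.0042176326077467685, -1.5527796632542525]}
{'t': 0.1, 'qpos': array([-1.47820296e+00,  3.26856235e-01, -1.93480273e-01,  1.05202124e+00,
        3.14883811e-05,  1.43658813e+00]), 'joint_velocities': array([ 0.00046799, -0.00114589,  0.00312088, -0.00125461, -0.00094147,
       -0.00057201]), 'effort': array([-7.73538450e-04, -4.44241118e+01,  2.63036871e+01,  7.94324500e-03,
       -1.60977520e-04,  5.73499136e-06]), 'tcp_pos': array([ 123.64132226, -535.383129  ,  230.58888882]), 'orientation': array([-3.14004948e+00, -2.40132689e-04,  2.26801348e-01]), 'contact_force': array([0.57107692, 0.59050068, 0.07760266]), 'wrist_torque': array([-0.03502719,  0.03297937, -0.01078303]), 'gripper_force': 0.0, 'opening': 1.000089820819007}
```

View pics/scene0.png

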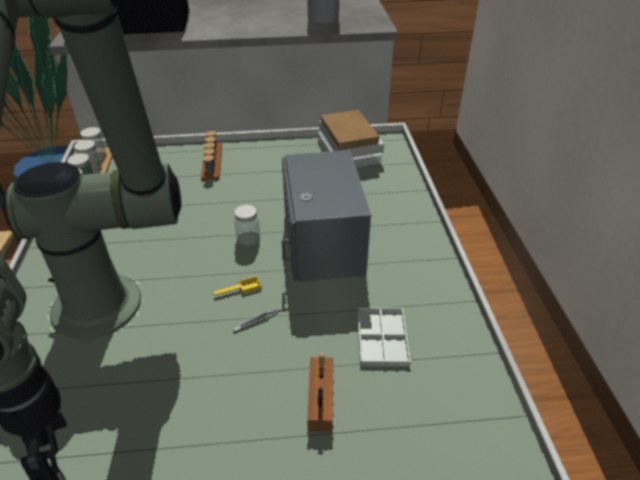

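View pics/top0.png

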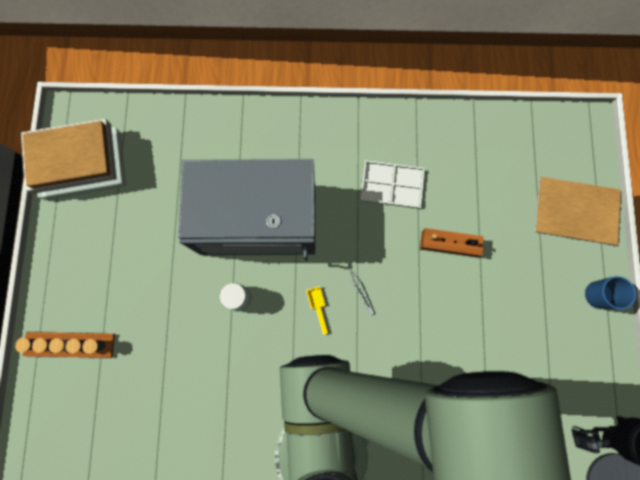

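The scene view shows the cabinet with its lock at (306,197) and the tool block at (320,395). In the top view the lock is at (273,221), the block at (453,243) with the key's dark head near (472,242), and the reamer is at (435,238). Next I'll cast rays for these.

```bash
cat > h.py <<'E'
import numpy as np, cv2
from scipy.spatial.transform import Rotation as Rn
from bench import bot, solve_ik, imaging
def ray(m, px, fish=False):
    K=np.array(m["K"]); d=np.array([(px[0]-K[0,2])/K[0,0],(px[1]-K[1,2])/K[1,1]])
    if fish:
        r=np.hypot(*d); v=np.array([*(d*np.sin(r)/max(r,1e-9)),np.cos(r)])
    else: v=np.array([*d,1.])
    v=v*[1,-1,-1]
    return np.array(m["position"]), Rn.from_euler('xyz',m["rotation"]).apply(v)
def onz(m,px,z,fish=False):
    p,v=ray(m,px,fish); return (p+v*(z-p[2])/v[2])[:2]
def proj(m,P,fish=False):
    K=np.array(m["K"]); v=Rn.from_euler('xyz',m["rotation"]).inv().apply(np.array(P)-m["position"])*[1,-1,-1]
    if fish:
        th=np.arctan2(np.hypot(v[0],v[1]),v[2]); d=v[:2]/np.hypot(v[0],v[1])*th
    else: d=v[:2]/v[2]
    return np.array([K[0,0]*d[0]+K[0,2],K[1,1]*d[1]+K[1,2]])
E
python3 - <<'E'
from h import *
im=cv2.imread("pics/top0.png"); m=imaging.camera_model("top"); s=imaging.camera_model("scene")
c=[onz(m,p,200) for p in [(182,160),(314,160),(314,241),(181,238)]]
print("cab corners",np.round(c,1), "lock",onz(m,(273,221),203), onz(s,(306,197),203))
hsv=cv2.cvtColor(im,cv2.COLOR_BGR2HSV)
mask=cv2.inRange(hsv,(3,110,60),(18,255,255)); mask[:200]=0; mask[280:]=0; mask[:,:400]=0; mask[:,510:]=0
mask=cv2.morphologyEx(mask,cv2.MORPH_CLOSE,np.ones((9,9)))
r=cv2.minAreaRect(cv2.findNonZero(mask)); b=cv2.boxPoints(r); print(r,b)
print(np.round([onz(m,p,42) for p in b],1))
print("key head", onz(m,(472,242),80))
cv2.imwrite("pics/crop1.png",np.hstack([cv2.resize(im[210:270,410:500],(390*1,260),interpolation=cv2.INTER_CUBIC),cv2.resize(im[190:250,230:320],(390,260),interpolation=cv2.INTER_CUBIC)]))
E
```

```text
cab corners [[671.1 332.5]
 [676.9  32.9]
 [489.9  28.8]
 [491.1 321.5]] lock [532.59945183 120.34603139] [531.11156917 119.56514139]
((452.01531982421875, 242.13539123535156), (62.57951736450195, 20.749704360961914), 7.594643592834473) [[419.62885 248.28386]
 [422.37122 227.71617]
 [484.4018  235.98692]
 [481.65942 256.55463]]
[[ 504.3 -235.5]
 [ 557.5 -243.6]
 [ 539.  -400.9]
 [ 486.1 -391.6]]
key head [ 516.01710814 -356.78114439]
```

View pics/crop1.png

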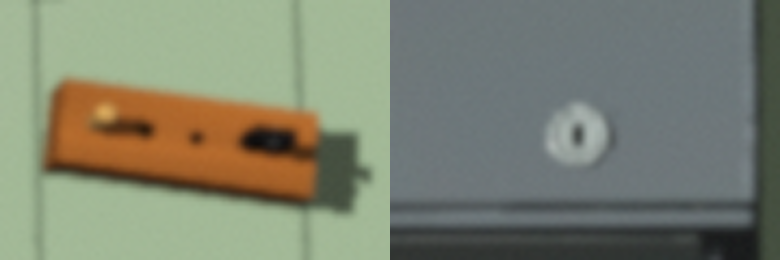

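The enlarged crops show the block with the reamer at its left end and the key's black head at full-frame (472.8,241.9). The lock's keyway is at about (273,221). I'll move above the key and look with the wrist camera.

```bash
python3 - <<'E'
from h import *
bot.move_ptp([516,-357,170],[np.pi,0,1.456])
bot.grip(0.5,40)
m=imaging.camera_model("wrist"); im=imaging.capture("wrist"); cv2.imwrite("pics/w1.png",im)
print(m, bot.get_state()["t"],bot.get_state()["qpos"].round(3), bot.get_state()["tcp_pos"])
print(proj(m,[516,-357,80],True))
E
```

```text
{'K': array([[371.64829954,   0.        , 320.60845429],
       [  0.        , 371.64829954, 243.43849067],
       [  0.        ,   0.        ,   1.        ]]), 'position': array([ 522.49638592, -291.66747182,  312.85059994]), 'rotation': array([-2.61427682e-01,  1.36900089e-04, -1.14958237e-01])} 2.2417 [-0.723  0.512 -0.067  0.992  0.     0.963] [ 515.94603843 -357.10126444  170.05528238]
[322.25583669 248.40576739]
```

View pics/w1.png

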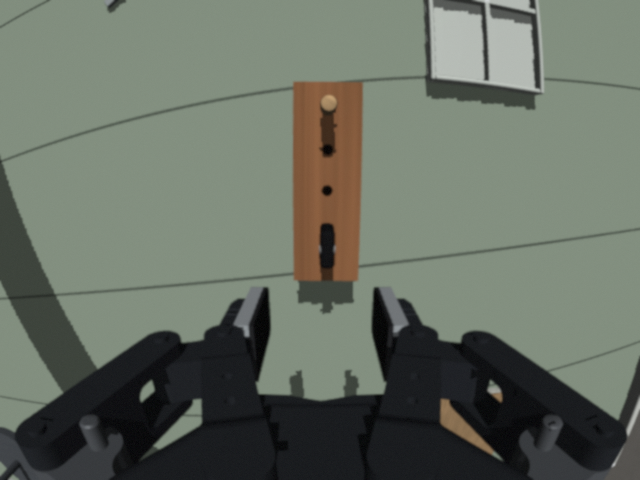

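The wrist view shows the block between columns 294 and 362 and rows 82 to 280, with the key's head at about (328,246) between the fingers. Now I'll refine this by mask.

```bash
python3 - <<'E'
from h import *
im=cv2.imread("pics/w1.png"); m=imaging.camera_model("wrist")
hsv=cv2.cvtColor(im,cv2.COLOR_BGR2HSV)
b=cv2.inRange(hsv,(3,110,40),(18,255,255)); b[:70]=0;b[290:]=0;b[:,:280]=0;b[:,380:]=0
b=cv2.morphologyEx(b,cv2.MORPH_CLOSE,np.ones((25,25)))
r=cv2.boxPoints(cv2.minAreaRect(cv2.findNonZero(b))); 
cn=np.array([onz(m,p,42,True) for p in r]); print(r.round(1).tolist(),cn.round(1).tolist(),cn.mean(0))
g=im[215:280,315:342].max(2)
k=(g<48).astype(np.uint8)
n,lab,st,ce=cv2.connectedComponentsWithStats(k); i=1+st[1:,4].argmax(); print(st[i]+[315,215,0,0,0],ce[i]+[315,215])
ys,xs=np.where(lab==i); xs=xs+315.;ys=ys+215.
for name,p in dict(cen=(xs.mean(),ys.mean()),top=(xs.mean(),ys.min()),bot=(xs.mean(),ys.max()+1)).items(): print(name,onz(m,p,80,True).round(1))
for y in range(0,65,4): print(y+215,' '.join(f"{v:3d}" for v in g[y]))
E
```

```text
[[294.0, 83.0], [361.0, 83.0], [361.0, 280.0], [294.0, 280.0]] [[508.9, -242.9], [556.8, -248.2], [542.1, -396.5], [490.2, -390.5]] [ 524.50493237 -319.52939499]
[320 224  14  45 548] [326.76277372 246.20985401]
cen [ 519.1 -355.8]
top [ 520.8 -341.1]
bot [ 517.4 -371.3]
215 138 139 141 138 138 135 131 129 127 126 126 127 127 129 128 128 128 128 127 127 127 129 132 132 134 134 134
219 137 137 140 139 136 135 132 129 127 126 126 126 127 128 129 129 128 128 127 128 129 130 132 134 134 134 134
223 137 138 138 137 136 129 112  96  82  73  70  69  69  70  79  92 102 112 121 126 128 130 132 134 135 135 133
227 139 139 138 135 119  80  40  19  15  17  17  15  19  18  14  14  16  38  70 104 122 130 132 132 133 134 133
231 138 138 138 134 116  75  32  19  18  17  23  22  20  21  23  19  19  23  51  88 115 128 133 134 134 134 132
235 138 139 135 125 101  61  29  18  23  21  23  22  25  21  25  25  21  22  32  63 100 123 131 134 134 134 134
239 137 138 134 124  99  61  25  20  20  21  21  17  23  23  19  20  20  21  35  67 101 123 131 134 134 134 133
243 134 136 135 124  97  59  27  18  19  23 
[... 375 characters left out ...]
 109 126 134 134 134 134 134
259 134 135 134 122  96  57  28  20  18  19  19  22  19  19  20  19  16  19  43  81 112 129 134 135 135 134 132
263 134 135 132 123  97  59  27  19  20  23  17  20  18  21  20  21  20  23  47  82 113 128 135 135 134 135 132
267 133 134 133 132 117  85  51  35  29  24  25  23  25  25  27  28  36  64  96 121 131 134 135 135 134 132 131
271 132 134 133 132 121  94  70  59  59  58  60  58  61  60  60  60  62  81 107 126 134 134 134 134 132 133 131
275 133 134 134 133 131 118  92  69  58  58  59  60  60  60  59  60  63  80 107 126 134 136 135 135 134 132 132
279 125 126 125 125 123 113  88  65  59  57  58  60  60  61  61  60  63  80 105 120 126 129 128 128 127 126 125
```

```bash
python3 - <<'E'
from h import *
bot.movel([518.9,-358.3,48],[np.pi,0,1.458],120)
a=bot.get_state(); bot.grip(0,80); b=bot.get_state()
print(a["contact_force"].round(1),b["contact_force"].round(1),b["wrist_torque"].round(2),b["opening"],b["gripper_force"],b["tcp_pos"].round(2))
bot.movel([518.9,-358.3,130],None,80); bot.dwell(.25)
m=imaging.camera_model("wrist"); im=imaging.capture("wrist"); cv2.imwrite("pics/w2.png",im[200:440,200:460].repeat(2,0).repeat(2,1))
b=bot.get_state(); print(b["t"],b["contact_force"].round(1),b["opening"],b["gripper_force"],b["tcp_pos"].round(2),b["orientation"])
E
```

```text
[-0.2 -0.9 -0.5] [0.4 0.3 5.1] [0.16 0.25 0.02] 0.10215794765100121 78.1172525882721 [ 519.21 -358.62   48.84]
5.275 [-0.3 -0.4 -0.3] 0.10324165164567177 78.02088975906372 [ 518.78 -358.2   129.65] [-3.14113947e+00 -3.48561817e-04  1.45790492e+00]
```

View pics/w2.png

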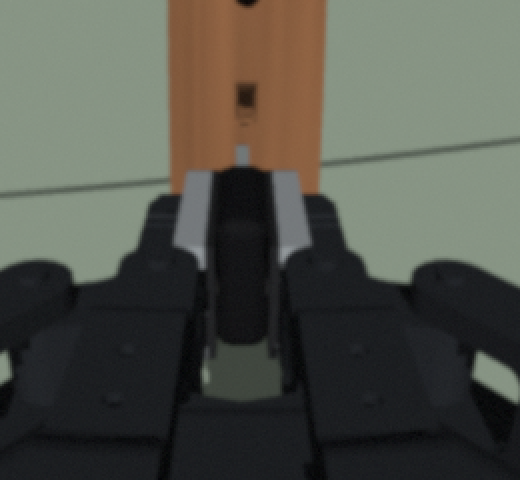

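The key is gripped and lifted: its head sits between the pads at full-frame (321,326), with the blade tip visible at (321,273). I'll move above the lock.

```bash
python3 - <<'E'
from h import *
m=imaging.camera_model("wrist"); t=bot.get_state()["tcp_pos"]; R=Rn.from_euler('xyz',bot.get_state()["orientation"])
def off(px,z): 
    q=onz(m,px,t[2]+z,True); return R.inv().apply([*(q-t[:2]),0]).round(1)[:2]
print("head top near/far edges",off((321.5,310),32),off((321.5,371),32),"near bottom",off((321.5,284),2),"blade",off((321.5,272.5),-31.5))
bot.movel([518.9,-358.3,290],None,200)
bot.move_ptp([532,120,290],[np.pi,0,np.pi]); bot.dwell(.2)
m=imaging.camera_model("wrist"); im=imaging.capture("wrist"); cv2.imwrite("pics/w3full.png",im)
b=bot.get_state(); print(b["t"],b["tcp_pos"].round(2),b["orientation"],b["qpos"].round(2),m)
print(proj(m,[532,120,203],True))
cv2.imwrite("pics/w3.png",cv2.resize(im[130:390,190:450],(780,600) if 0 else (600,600),interpolation=cv2.INTER_CUBIC))
E
```

```text
head top near/far edges [13.6 -0.7] [-10.7  -0.6] near bottom [11.1 -0.6] blade [ 4.3 -0.5]
8.2167 [532.26 119.31 289.93] [-3.14156741e+00 -5.29523829e-05  3.14022752e+00] [ 0.09  0.29 -0.1   1.19 -0.    0.09] {'K': array([[371.64829954,   0.        , 320.60845429],
       [  0.        , 371.64829954, 243.43849067],
       [  0.        ,   0.        ,   1.        ]]), 'position': array([466.12815796, 119.91518366, 432.72327509]), 'rotation': array([-2.61463480e-01, -2.04481276e-04,  1.56942106e+00])}
[320.80819698 250.0491659 ]
```

View pics/w3.png

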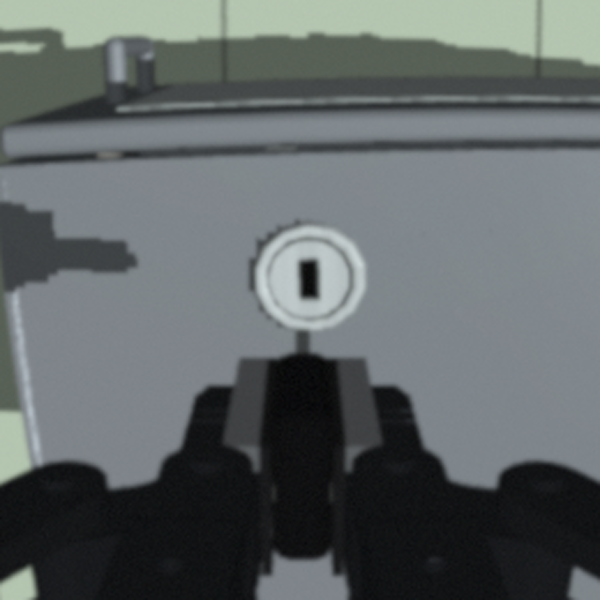

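The wrist view shows the keyway at crop (309.5,279), i.e. full-frame (324,251), and the blade just in front at (321,277). I'll measure both precisely by mask.

```bash
python3 - <<'E'
from h import *
im=cv2.imread("pics/w3full.png"); m=imaging.camera_model("wrist"); s=bot.get_state(); t=s["tcp_pos"]
g=im.max(2)
sub=g[236:266,312:338]; k=(sub<110).astype(np.uint8)
n,l,st,ce=cv2.connectedComponentsWithStats(k); i=1+st[1:,4].argmax(); ys,xs=np.where(l==i); xs=xs+312;ys=ys+236
P=np.array([onz(m,p,203,True) for p in zip(xs,ys)]); c=P.mean(0); w,v=np.linalg.eigh(np.cov(P.T)); print("slot",st[i],c.round(2),"axis",v[:,1],"size",np.ptp(P@v,axis=0))
# lock disk
b=((g[210:285,285:365]>165)).astype(np.uint8); cs=max(cv2.findContours(b,cv2.RETR_EXTERNAL,cv2.CHAIN_APPROX_NONE)[0],key=cv2.contourArea)[:,0]+[285,210]
Q=np.array([onz(m,p,203,True) for p in cs]); A=np.c_[2*Q,np.ones(len(Q))]; x=np.linalg.lstsq(A,(Q**2).sum(1),rcond=None)[0]; print("disk",x[:2],np.sqrt(x[2]+x[:2]@x[:2]))
f=lambda X,Y:(190+X/600*260,130+Y/600*260)
e=[onz(m,f(*p),200,True) for p in [(20,159),(580,147.5)]]; d=e[0]-e[1]; print("front edge",np.round(e,1),"yaw",np.arctan2(-d[0],d[1]))
R=Rn.from_euler('xyz',s["orientation"])
for y in range(270,290,2): print(y,g[y,310:334])
for y in range(330,376,3): print(y,g[y,318:324])
E
```

```text
slot [  8   7   8  16 126] [532.26 121.86] axis [-0.99964293 -0.02672102] size [ 4.72616473 10.16686306]
disk [532.18436213 122.55846623] 14.842546653788391
front edge [[498.1  40.3]
 [495.  198.8]] yaw -3.122147539514567
270 [113 118 141 162 177 186 190 193 193 194 194 194 192 192 192 192 194 196
 197 193 190 188 188 185]
272 [131 130 131 131 135 141 142 144 144 142 143 145 150 156 169 176 179 177
 176 168 156 153 150 149]
274 [138 139 138 137 138 137 135 121  98  78  71  70  75  91 119 135 138 139
 141 141 140 139 139 140]
276 [138 139 137 139 138 138 133 118  94  74  64  65  69  82 111 130 136 140
 139 139 139 140 139 140]
278 [139 139 137 139 137 137 134 119  94  73  65  64  67  82 110 131 136 138
 137 138 139 139 139 140]
280 [138 138 138 138 138 137 133 119  93  71  65  64  67  83 111 130 136 137
 138 138 139 140 139 138]
282 [136 135 133 130 125 116 109  97  75  58  54  51  53  66  89 106 112 117
 124 131 136 138 138 139]
284 [112  99  86  75  59  46  34  31  23  21  19  21  21  23  28  32  34  46
  62  80  98 111 115 117]
286 [39 33 20 16  9 15 15 15 10 12 14 14 12 13 14 13 11 13 10 17 27 34 37 39]
288 [12 13 11 11 11  7 12 14 13 14 16 13 13 10 14 12 11 10 14 11 12 14 16 16]
330 [18 18 19 19 16 18]
333 [18 16 17 17 20 20]
336 [18 19 16 17 14 15]
339 [17 17 15 20 19 17]
342 [18 18 15 16 20 18]
345 [18 17 17 15 18 17]
348 [16 18 17 13 14 20]
351 [15 16 14 16 21 16]
354 [18 19 19 15 15 19]
357 [19 18 18 18 16 18]
360 [16 15 17 15 16 19]
363 [17 16 17 19 17 18]
366 [18 18 19 16 18 18]
369 [17 19 14 17 18 16]
372 [82 82 82 84 84 84]
375 [137 138 138 139 137 137]
```

```bash
cat >> h.py <<'E'
Y0=np.pi+0.022
def F():
    f=[]
    for _ in range(4): f.append(bot.get_state()["contact_force"]); bot.dwell(.01)
    return np.mean(f,0)
def log(s=""):
    b=bot.get_state(); print(s,"t%.2f"%b["t"],"z%.2f"%b["tcp_pos"][2],b["tcp_pos"][:2].round(1),"yaw%.2f"%((b["orientation"][2]-Y0+np.pi)%(2*np.pi)-np.pi),"F",b["contact_force"].round(1),"T",b["wrist_torque"].round(2),"g%.0f"%b["gripper_force"],flush=True)
E
python3 - <<'E'
from h import *
bot.movel([531.8,122.4,244],[np.pi,0,Y0],100); bot.dwell(.15); log("hover"); print(F())
r=bot.movel([531.8,122.4,225],None,25,threshold=5); log(f"stop {r}"); bot.dwell(.2); log("held")
E
```

```text
hover t8.97 z244.86 [532.4 122.4] yaw-0.00 F [-0.3 -0.5  0.6] T [-0.05 -0.02 -0.01] g78
[-0.17354669 -0.29706172 -0.09763791]
stop True t9.61 z228.70 [531.9 121.8] yaw-0.00 F [ 0.1 -0.3  3.2] T [-0.02 -0.02  0.07] g79
held t9.81 z228.81 [531.8 121.7] yaw-0.00 F [0.5 0.3 3.6] T [ 0.06 -0.06 -0.03] g79
```

The key entered cleanly and stalled at about 10 mm depth, on the upper wafer. Now I'll press lightly and wiggle it.

```bash
cat >> h.py <<'E'
X,Y=531.8,122.4
def go(z,dy,sp=30): bot.movel([X,Y,z],[np.pi,0,Y0+dy],sp)
def press(z,dy,want=6.5,n=14):
    """step the commanded height until the upward force is near want"""
    for _ in range(n):
        f=F()[2]
        if abs(f-want)<1.2: break
        z-=np.clip((want-f)*.12,-.8,.8); go(z,dy)
    return z,f
E
python3 - <<'E'
from h import *
z=228.7; z,f=press(z,0); log(f"press z{z:.2f} f{f:.1f}")
t=bot.get_state()["t"]
go(z,-.3); log("swing"); go(z,-.6); log("swing")
z,f=press(z,-.6); log(f"press z{z:.2f} f{f:.1f}")
E
```

```text
press z228.37 f5.7 t10.12 z228.68 [531.9 121.9] yaw-0.00 F [-0.7 -2.   5.6] T [-0.43  0.11 -0.04] g79
swing t10.57 z228.61 [531.8 121.4] yaw-0.30 F [-0.7 -3.3  4.8] T [-0.73  0.2   0.01] g79
swing t11.03 z228.10 [532.  121.7] yaw-0.60 F [ 1.  -3.2  0.5] T [-0.75 -0.42  0.05] g78
press z227.31 f5.3 t11.62 z227.87 [532.3 121.8] yaw-0.60 F [ 0.2 -5.6  4.8] T [-1.19 -0.39  0.03] g79
```

```bash
sed -i 's/^X,Y=.*/X,Y=531.8,121.6/' h.py; python3 - <<'E'
from h import *
z=227.3
for dy in (-.65,-.3,.3,.6):
    go(z,dy,60); z,f=press(z,dy,n=8); log(f"{dy} cmd{z:.2f} f{f:.1f}")
E
```

```text
-0.65 cmd227.30 f5.7 t11.91 z227.87 [532.3 121.7] yaw-0.65 F [ 1.7 -2.6  5.7] T [-0.78 -0.37  0.05] g79
-0.3 cmd222.70 f0.9 t14.68 z222.67 [531.8 121.6] yaw-0.30 F [ 0.5 -2.3  2.4] T [-0.57 -0.23  0.  ] g79
0.3 cmd220.37 f5.5 t17.16 z221.06 [531.9 121. ] yaw0.30 F [-0.1 -5.4  5.1] T [-1.23 -0.04 -0.05] g79
0.6 cmd220.00 f5.6 t17.93 z221.10 [532.7 120.8] yaw0.60 F [ 0.7 -5.8  5.5] T [-1.33 -0.39 -0.15] g79
```

```bash
sed -i 's/^X,Y=.*/X,Y=531.8,120.8/' h.py; python3 - <<'E'
from h import *
z=220.0
for dy in (.65,.3,0,-.4,0,.65):
    go(z,dy,60); z,f=press(z,dy,n=8); log(f"{dy} cmd{z:.2f} f{f:.1f}")
    if z<216: break
E
```

```text
0.65 cmd220.00 f5.4 t18.21 z221.08 [532.7 120.7] yaw0.65 F [ 1.3 -4.3  4.8] T [-0.93 -0.39 -0.22] g79
0.3 cmd216.88 f5.0 t20.98 z217.02 [531.9 120.8] yaw0.30 F [ 0.2 -1.6  5.3] T [-0.48 -0.09 -0.02] g79
0 cmd212.92 f1.7 t23.69 z212.89 [531.8 120.8] yaw0.00 F [0.2 0.3 2.3] T [0.07 0.05 0.06] g79
```

```bash
python3 - <<'E'
from h import *
r=bot.movel([X,Y,207],None,15,threshold=8); log(f"down {r}"); z=bot.get_state()["tcp_pos"][2]
bot.dwell(.1); z,f=press(z,0,want=9); bot.dwell(.15); log(f"cmd{z:.2f} f{f:.1f}")
E
```

```text
down True t24.02 z209.79 [531.8 120.8] yaw0.00 F [-0.7 -0.3  4.9] T [-0.    0.22  0.01] g79
cmd209.03 f8.1 t24.87 z209.74 [531.8 120.8] yaw0.00 F [-2.6  0.4  7.8] T [-0.01  0.58  0.03] g80
```

```bash
python3 - <<'E'
from h import *
z=209.0
for dy in (-.3,-.6,-.8):
    go(z,dy,60); log(dy)
E
```

```text
-0.3 t25.32 z209.72 [532.1 121.2] yaw-0.30 F [-2.3  1.4  7.3] T [0.24 0.39 0.02] g79
-0.6 t25.77 z209.74 [532.2 121.5] yaw-0.60 F [-0.9  2.3  7.4] T [0.41 0.34 0.03] g79
-0.8 t26.12 z209.77 [532.3 121.7] yaw-0.80 F [-0.8  2.1  7.4] T [0.56 0.28 0.03] g79
```

```bash
sed -i 's/^X,Y=.*/X,Y=532.0,121.6/' h.py; python3 - <<'E'
from h import *
z=209.0
for dy in (-1.0,-1.2,-1.4,-1.6,-1.75):
    go(z,dy,60); log(dy)
E
```

```text
-1.0 t26.47 z209.74 [532.5 121.9] yaw-1.00 F [-1.4  1.1  6.8] T [0.19 0.25 0.01] g79
-1.2 t26.82 z209.73 [532.6 122. ] yaw-1.20 F [-0.5  2.1  7. ] T [0.26 0.16 0.04] g79
-1.4 t27.17 z209.79 [532.9 122.1] yaw-1.40 F [-0.3  1.7  6. ] T [0.3  0.04 0.04] g79
-1.6 t27.52 z209.76 [533.1 122.2] yaw-1.60 F [0.2 1.8 5.2] T [ 0.38 -0.04  0.04] g79
-1.75 t27.82 z209.77 [533.3 122.1] yaw-1.75 F [0.9 0.8 5.3] T [ 0.31 -0.22  0.08] g79
```

```bash
python3 - <<'E'
from h import *
z=209.0
for dy in (-1.85,-1.95):
    go(z,dy,60); log(dy)
bot.dwell(.3); log("held")
a=imaging.capture("scene"); b=imaging.capture("wrist")
o=cv2.imread("pics/scene0.png")
f=lambda i:cv2.resize(i[140:290,265:375],(330,450),interpolation=cv2.INTER_CUBIC)
cv2.imwrite("pics/end.png",np.hstack([f(o),f(a)]))
cv2.imwrite("pics/endw.png",cv2.resize(b[80:400,160:480],(600,600)))
E
```

```text
-1.85 t28.07 z209.78 [533.4 122.1] yaw-1.85 F [0.8 2.8 5.5] T [ 0.28 -0.22  0.12] g79
-1.95 t28.32 z209.79 [533.4 121.7] yaw-1.95 F [ 2.1 -0.9  4.8] T [ 0.08 -0.33  0.13] g79
held t28.62 z209.79 [533.4 121.8] yaw-1.95 F [1.  1.9 5.9] T [ 0.29 -0.3   0.28] g79
```

View pics/end.png

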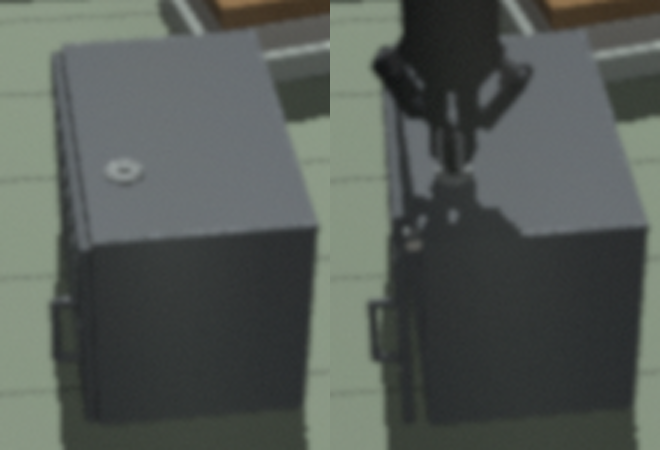

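View pics/endw.png

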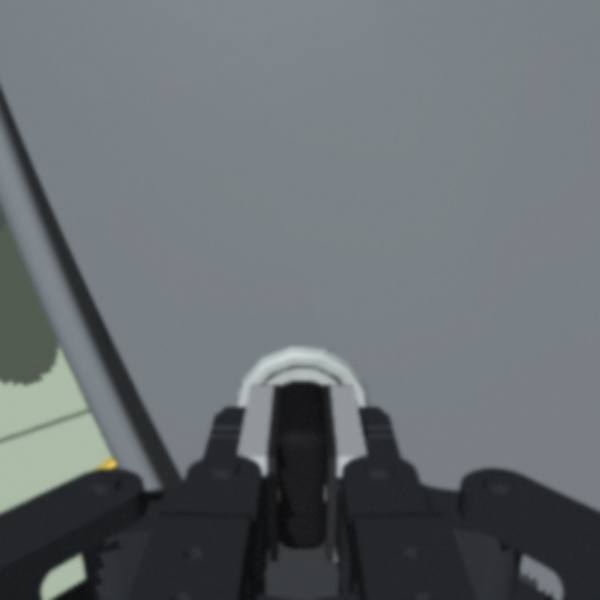

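The door now stands ajar, with a gap by its handle that the first view didn't have. The lock is at its stop (torque 0.28 N m) and the key is home under about 6 N. I'll hand it in.

```bash
python3 - <<'E'
from h import *
log(); print(bot.sign_off())
E
```

```text
t28.72 z209.76 [533.4 121.7] yaw-1.95 F [0.8 0.9 5.3] T [-0.03 -0.32  0.1 ] g79
the job is handed in; nothing more can be done
None
```

I handed the job in at 28.7 s with the key home, turned to its stop and still gripped (79 N), and the door visibly ajar; sign-off gave no verdict, so I can't confirm it passed.

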